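# Put the small-parts organiser together

## Task

Put the small-parts organiser together on its fixed wooden base, one piece after another from the bottom up: first the deep tray without dividers, on it the two-compartment tray, then the shallow four-compartment tray, and last the lid, each seated fully home with its foot inside the piece below. Leave the two rolls of tape and the tape measure where they lie.

Things in the scene. Friction and masses are not known exactly. Their poses are not given: they have to be found in the camera images.
- base: fixed plywood board 92 x 138 mm, 10 mm thick, bearing a low wooden frame that locates the lowest tray: 60 x 106 mm outside, 4 mm walls, open inside, top 18 mm above the table. Origin: centre of the underside; x along the 60 mm, y along the 106 mm, z up. The deep tray seated in it has its origin 13 mm above this one.
- deep_tray: open light-wood tray 60 x 106, 54 mm high in all, 4 mm walls, no dividers, bolts in it (fixed), 0.2 kg. Its foot (40 x 86 mm, 5 mm high) drops into the part below with 6 mm play a side. Outer walls plain from 5 mm up: grip across the 60 mm. The tray seated on it has its origin 49 mm above this one. Origin: centre of the foot's underside; x along the 60 mm, y along the 106 mm, z up.
- middle_tray: like the deep tray, 42 mm high in all, one divider (two compartments), nuts and washers in it, 0.16 kg. Its foot (40 x 86 mm, 5 mm high) drops into the part below with 6 mm play a side. Grip across the 60 mm. The tray seated on it has its origin 37 mm above this one. Origin: centre of the foot's underside; x along the 60 mm, y along the 106 mm, z up.
- shallow_tray: like the deep tray, 30 mm high in all, crossed dividers (four compartments), screws in it, 0.12 kg. Its foot (40 x 86 mm, 5 mm high) drops into the part below with 6 mm play a side. Grip across the 60 mm, finger ends about 12 mm above the origin to clear the tray below. The lid seated on it has its origin 25 mm above this one. Origin: centre of the foot's underside; x along the 60 mm, y along the 106 mm, z up.
- lid: flat light-wood lid 60 x 106 mm, plate top 12 mm above the origin, with a darker grip block on it: 12 mm wide along x, 50 mm along y, its top 34 mm above the origin; 0.1 kg. Its foot (40 x 86 mm, 5 mm high) drops into the part below with 6 mm play a side. Grip the block across its 12 mm. Origin: centre of the foot's underside; x along the 60 mm, y along the 106 mm, z up.
- tape_measure: yellow tape measure lying flat, 68 x 80 mm, 38 mm high, loose; a bystander. Origin: centre of its underside.
- masking_tape: large pale roll of masking tape lying flat, 98 mm across, 25 mm high, loose; a bystander. Origin: centre of its underside.
- duct_tape: small dark roll of tape lying flat, 55 mm across, 19 mm high, loose; a bystander. Origin: centre of its underside.
Mind the look-alikes: they are no part of the job. What is shaped like the deep_tray but black is not meant.

How it is judged:
By the outcome, as a careful person would: the job done as asked, in the order asked, and still so for the second after the job is handed in, with the robot touching nothing.
It also fails if it takes over 128 s, if anything falls off the work surface, if the arm or the gripper's body presses on something with over 40 N, if the wrist force passes 120 N, or if a joint passes its speed limit or range.

## Robot

A 6-joint arm with a two-finger parallel gripper is mounted at the origin on a cart in front of the work surface, level with it; the furniture and walls round the work are solid. World frame = base frame: x ahead of the robot, y to its left, z up, the work surface at z = 0. Lengths are in mm, angles in rad, forces in N, time in s.
With the tool pointing down it reaches from about 375 to 925 mm from the base axis. Payload 5.7 kg.
Tool frame: the origin (TCP) lies at the very end of the fingers, on their centre line; the grasp point (between the pads) lies 19 mm behind it; z points along the fingers, x is the direction in which the jaws open and shut, and the axes are right-handed (so a half turn about z gives the same grasp; the last joint's range is limited). The gripper opens to 88 mm and grips with 3 to 60 N. Pads are 20 mm wide; open, the fingers measure 115 mm over their backs; the gripper's body (75 mm by 178 mm) begins 61 mm behind the grasp point.
Start: joints at [-1.334, 0.359, 1.51, -0, 1.272, -0.115], TCP at [206.736, -563.225, 222.623] pointing down, gripper open.
Joint ranges: [-2.97, 2.97], [-1.01, 2.36], [0.21, 2.38], [-0.96, 4.11], [0.2, 2.71], [-2.98, 2.98]. Speed limits (rad/s): [2.39, 2.39, 3.14, 3.14, 3.14, 3.14].

## Interface

Orientations are given as a 3x3 rotation matrix whose columns are the frame's x, y, z axes.
In Python, from rig import manip gives the robot as it stands.
- The arm moves only by the tool play_rows, never from a script. Its argument "rows" is a list of rows, each a list of 2 entries, a list of its own where there are three numbers: the shift along the tool's x, y, z in mm, then the turn about the tool's z in rad. In form: [[[dx, dy, dz], roll], ...]. A call has 1 to 5 rows; each row is the pose to reach, as a shift and turn from the pose commanded when the call began, along the tool's axes at that moment; what a row does not reach only later rows make up. A row lasts 1/8 s, in which the tool goes at most 62.5 mm and 10.7 degrees, less where a joint would pass 70% of its speed; a pose out of reach is approached as far as the arm can. A call with a gripper value outside its range is refused whole. "hand" is the finger opening in mm, from 0 to 87.8, set as the call begins (left out, the last holds). The fingers move at their own pace and stop on an object; the grip force is fixed at half the most. Time passes only in rows, so rows that repeat a pose let the fingers close. It gives the time, the measured TCP pose, the force and the opening at its end, in the units of the state.
- manip.state(): the state, without advancing time (a new reading comes with each control period).
- manip.get_image(name): name is "scene" or "side" or "wrist"; returns the picture (480x640x3 uint8, red, green, blue); there is no depth.
- manip.camera_model(name): a dict with "fx", "fy", "cx", "cy" (pixels), "origin" and "orientation" of the camera in the world. Camera axes: x right, y up, looking along -z (the intrinsics and any distortion apply to the point x, -y, -z); pixel columns grow to the right and rows downward; lengths in mm; the calibration is good to about 2 mm. A picture is of the moment at which its call begins: read the wrist's pose just before it. camera_model takes no time and is no camera call; for the wrist camera it gives the pose at the moment of the call.
- manip.sign_off(): hands the job in, once; it reports no verdict.
The state is a dict: "time": time; "joint_positions": joint angles; "joint_velocities": joint speeds; "joint_efforts": joint torques, N m; "ee_pos": TCP position; "eef_rot": TCP orientation; "ft_force": force on the tool from outside, world axes, zero at the start; "wrist_torque": the same for the moment, N m; "opening": finger opening in mm.
Only numpy, scipy, OpenCV 4.12 (cv2) and the standard library are available. Lean on these libraries where they do the work, as an engineer would, in place of code of your own. Each camera call takes 0.05 s, during which the arm holds its last target. There are 200 camera calls.

## Working session

There is one attempt and no reset: what is moved stays moved. The work goes in short steps, Python scripts to look and compute and a tool call to move; the robot and the scene stay as the last step left them, time stands still between calls to the robot, and variables do not carry over. Pictures are saved under pics/ and viewed, about 12 in all and at most 16, crops included, and the job is handed in when it is done.

Besides the shell and the picture viewer there is one more tool, called after "Emit:" by a JSON object that holds its "name" and its "arguments". play_rows: Moves the arm, as the interface text tells. Its arguments: {"type":"object","properties":{"rows":{"type":"array"},"hand":{"type":"number"}},"required":["rows"]}

```bash
mkdir -p pics; ls
python3 - <<'E'
from rig import manip
import cv2
s=manip.state(); print(s)
for n in ("scene","side","wrist"):
    m=manip.camera_model(n); print(n,m)
    cv2.imwrite(f"pics/{n}0.png",manip.get_image(n)[:,:,::-1])
E
```

```text
pics
{'time': 0.0, 'joint_positions': array([-1.33411963e+00,  3.59506063e-01,  1.51141162e+00, -4.61864554e-06,
        1.27250487e+00, -1.15084957e-01]), 'joint_velocities': array([-0.00027308, -0.00028508, -0.00219401,  0.00042568,  0.00013835,
       -0.00199744]), 'joint_efforts': array([ 5.36556672e-05, -5.15375590e+01, -2.70724028e+01,  6.73077931e-02,
        3.47946072e-02, -1.13203005e-04]), 'ee_pos': array([ 206.56948859, -562.59098749,  221.81689112]), 'eef_rot': array([[ 3.44553004e-01, -9.38766765e-01, -4.33352212e-04],
       [-9.38765105e-01, -3.44553215e-01,  1.77784354e-03],
       [-1.81829333e-03, -2.05745398e-04, -9.99998326e-01]]), 'ft_force': array([ 0.37907369, -0.06649385, -0.20502598]), 'wrist_torque': array([0.01338548, 0.00919735, 0.06182842]), 'opening': 87.86246087270911}
scene {'fx': 509.2007438356242, 'fy': 509.2007438356242, 'cx': 321.75166124955194, 'cy': 235.55758106467806, 'origin': array([171.66521199, 620.38055582, 909.07462112]), 'orientation': array([[-0.85875145,  0.40074283, -0.31929786],
       [-0.51223127, -0.65579479,  0.554574  ],
       [ 0.01284768,  0.63979558,  0.76843774]])}
side {'fx': 617.80720453318, 'fy': 617.80720453318, 'cx': 331.161388419993, 'cy': 240.24529896532457, 'origin': array([ 118.71756892, 1357.68211964,  718.09336389]), 'orientation': array([[-0.95896397,  0.13222632, -0.25080732],
       [-0.28332771, -0.41366527,  0.86522046],
       [ 0.01065464,  0.90077591,  0.43415347]])}
wrist {'fx': 356.8180992648385, 'fy': 356.8180992648385, 'cx': 319.65000573503477, 'cy': 238.18091192077236, 'origin': array([ 284.39841799, -533.71979067,  383.37094516]), 'orientation': array([[ 0.3451891 ,  0.89429124,  0.28475895],
       [-0.93853185,  0.32942318,  0.10314233],
       [-0.00156691, -0.30285895,  0.9530341 ]])}
```

View pics/scene0.png

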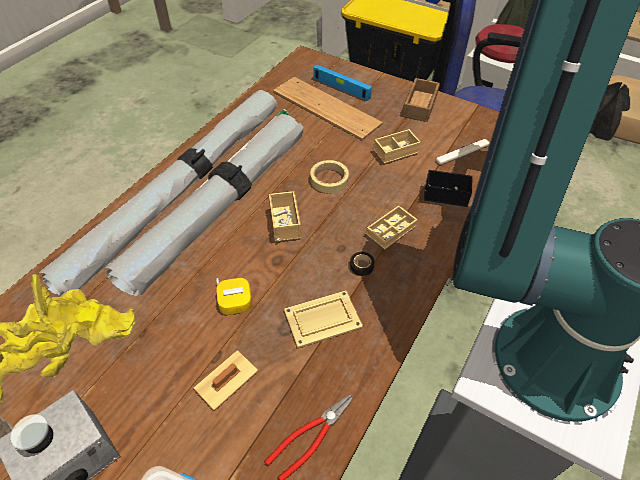

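View pics/side0.png

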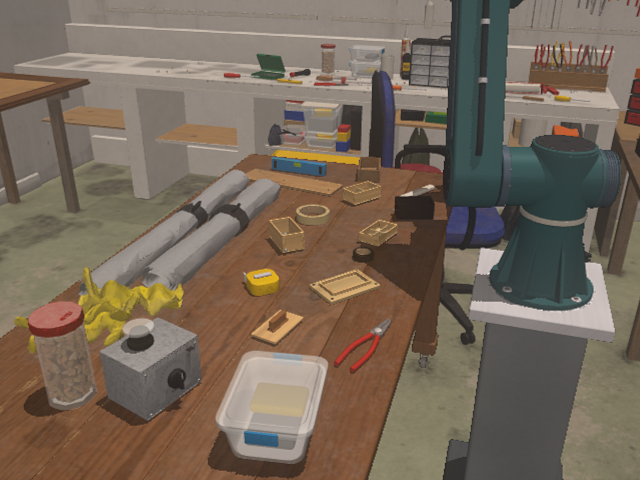

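The scene view shows the base at (323,318), the lid at (225,380) and the masking tape at (329,177). The tape measure is at (234,296) and the duct tape at (361,263).

There are five tray candidates:
- (284,216): light wood and deep, with no dividers visible.
- (397,147): light wood with one divider.
- (391,227): light wood with crossed dividers.
- (449,187): the black look-alike.
- (421,98): a brown box, not light wood.

I'll confirm these in enlarged crops.

Run:
```python
import cv2
im=cv2.imread("pics/scene0.png")
cv2.imwrite("pics/c1.png",cv2.resize(im[75:250,260:480],None,fx=3.4,fy=3.4,interpolation=cv2.INTER_CUBIC))
cv2.imwrite("pics/c2.png",cv2.resize(im[245:415,180:380],None,fx=3.5,fy=3.5,interpolation=cv2.INTER_CUBIC))
```

```text
(no output)
```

View pics/c1.png

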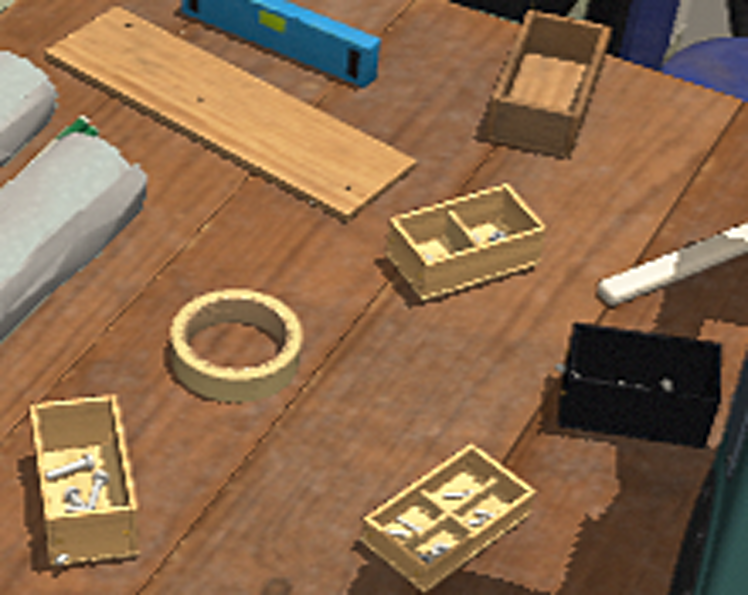

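View pics/c2.png

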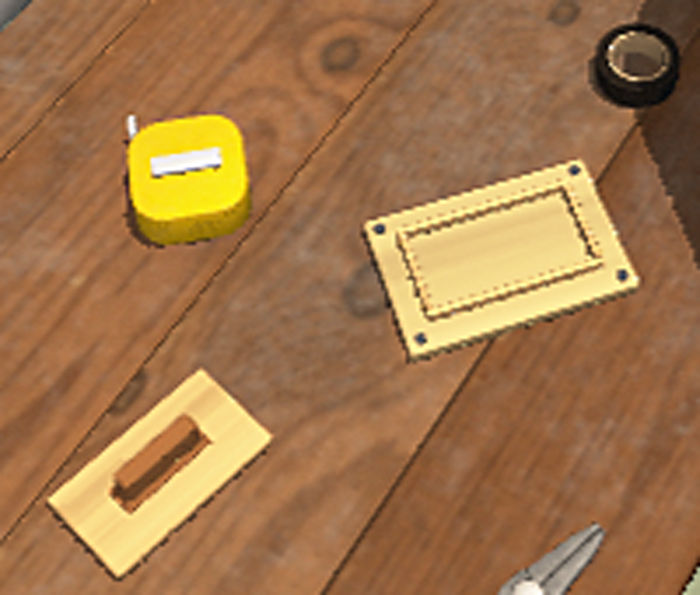

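The crop confirms the trays. The one with bolts at scene (284,216) is the deep tray, (397,147) has one divider with nuts (middle) and (391,227) has crossed dividers with screws (shallow). The black one at (449,187) and the brown box are not meant. Next I fit poses to the rim corners.

```bash
cat > h.py <<'E'
from rig import manip
import numpy as np, cv2
from scipy.optimize import least_squares
def proj(m,P):
    q=(np.atleast_2d(P)-m["origin"])@m["orientation"]
    return np.c_[m["cx"]+m["fx"]*q[:,0]/-q[:,2], m["cy"]-m["fy"]*q[:,1]/-q[:,2]]
def ray(m,uv,z):
    uv=np.atleast_2d(uv); d=np.c_[(uv[:,0]-m["cx"])/m["fx"],-(uv[:,1]-m["cy"])/m["fy"],-np.ones(len(uv))]@m["orientation"].T
    return m["origin"]+d*((z-m["origin"][2])/d[:,2])[:,None]
def fit(m,uv,z,w,l):
    """corners uv (4, in order round) of rectangle at height z, w along x (60), l along y; -> x,y,yaw(deg, of y axis long side, in (-90,90]), rms, measured sides"""
    P=ray(m,uv,z)[:,:2]; best=None
    c=P.mean(0); L=np.linalg.norm(P-np.roll(P,-1,0),axis=1)
    base=np.array([[-w,-l],[w,-l],[w,l],[-w,l]])/2
    for k in range(4):
      for f in (1,-1):
        B=np.roll(base[::f],k,0)
        def r(p):
            R=np.array([[np.cos(p[2]),-np.sin(p[2])],[np.sin(p[2]),np.cos(p[2])]])
            return (B@R.T+p[:2]-P).ravel()
        for a in (0,1.5):
            s=least_squares(r,[*c,a])
            if best is None or s.cost<best.cost: best=s
    x,y,a=best.x; a=np.degrees(a)
    a=(a+90)%180-90
    return x,y,a,np.sqrt(best.cost*2/4),L
def go(x,y,yaw,z):
    """offset in tool axes + roll so the jaws (tool x) point along object x at yaw (deg)"""
    s=manip.state(); R=s["eef_rot"]; d=R.T@(np.array([x,y,z])-s["ee_pos"])
    cur=np.degrees(np.arctan2(R[1,0],R[0,0])); e=(yaw-cur+90)%180-90
    print("shift",d.round(1),"roll",round(-np.radians(e),3),"alt",round(-np.radians(e-np.sign(e)*180),3),"j6",s["joint_positions"][5].round(2),"at",s["ee_pos"].round(1),"t",round(s["time"],2))
def snap(n,f,crop=None,k=1):
    m=manip.camera_model(n); im=manip.get_image(n)[:,:,::-1]
    cv2.imwrite(f"pics/{f}_full.png",im); np.save(f"pics/{f}.npy",m,allow_pickle=True)
    if crop: a,b,c,d=crop; im=im[b:d,a:c]
    cv2.imwrite(f"pics/{f}.png",cv2.resize(im,None,fx=k,fy=k,interpolation=cv2.INTER_CUBIC))
E
python3 - <<'E'
from h import *
m=manip.camera_model("scene")
A=lambda l:np.array(l)/3.4+[260,75]
B=lambda l:np.array(l)/3.5+[180,245]
for n,uv,z,w,l in [("deep",A([(32,404),(117,397),(136,511),(48,516)]),54,60,106),
 ("middle",A([(390,218),(511,185),(545,225),(424,266)]),42,60,106),
 ("shallow",A([(365,518),(472,447),(535,490),(425,563)]),30,60,106),
 ("lid",B([(50,498),(203,370),(272,436),(119,572)]),12,60,106),
 ("base",B([(365,228),(582,162),(638,278),(412,352)]),10,92,138)]:
    x,y,a,e,L=fit(m,uv,z,w,l); print(n,round(x,1),round(y,1),"yaw",round(a,1),"rms",round(e,1),L.round(),"r",round(np.hypot(x,y)))
for n,p,z in [("duct",(361,261),19),("meas",(233,290),38),("mask",(329,174),25),("black",(449,180),54)]: print(n,ray(m,p,z).round())
go(500,0,0,222)
E
```

```text
deep 640.1 -20.2 yaw 39.2 rms 2.0 [ 59. 105.  57. 103.] r 640
middle 528.1 -388.7 yaw -34.9 rms 3.0 [107.  53. 109.  60.] r 656
shallow 417.5 -130.6 yaw -18.5 rms 3.8 [102.  56. 103.  54.] r 437
lid 518.7 361.0 yaw -13.2 rms 2.2 [103.  56. 103.  57.] r 632
base 432.8 155.4 yaw -38.8 rms 3.6 [137.  85. 137.  85.] r 460
duct [[431.  -5.  19.]]
meas [[614. 210.  38.]]
mask [[ 627. -200.   25.]]
black [[ 354. -307.   54.]]
shift [-427.2 -469.3    0.7] roll -1.219 alt 1.923 j6 -0.12 at [ 206.6 -562.7  222. ] t 0.15
```

Emit:
{"name": "play_rows", "arguments": {"rows": [[[-30, -49.5, 0], 0], [[-60, -99, 0], 0], [[-90, -148.5, 0], 0], [[-120, -198, 0], 0], [[-150, -247.5, 0], 0]], "hand": 87}}

```text
time: 0.78
ee_pos: [388.2, -335.5, 222.6]
eef_rot: [[0.344, -0.939, 0.0], [-0.939, -0.344, 0.0], [-0.0, -0.0, -1.0]]
ft_force: [0.6, 0.2, -0.0]
opening: 86.9
```

Emit:
{"name": "play_rows", "arguments": {"rows": [[[-30, -49.5, 0], 0], [[-60, -99, 0], 0], [[-90, -148.5, 0], 0], [[-120, -198, 0], 0], [[-150, -247.5, 0], 0]]}}

```text
time: 1.4
ee_pos: [568.9, -109.3, 222.5]
eef_rot: [[0.345, -0.939, -0.0], [-0.939, -0.345, -0.0], [-0.0, 0.0, -1.0]]
ft_force: [0.2, -1.1, -1.0]
opening: 87.1
```

Emit:
{"name": "play_rows", "arguments": {"rows": [[[-30, -49.5, 0], -0.18], [[-60, -99, 0], -0.36], [[-60, -99, 0], -0.54], [[-60, -99, 0], -0.72], [[-60, -99, 0], -0.9]]}}

```text
time: 2.02
ee_pos: [640.1, -20.2, 222.1]
eef_rot: [[0.952, -0.307, -0.001], [-0.307, -0.952, 0.0], [-0.001, 0.0, -1.0]]
ft_force: [-0.1, -0.0, 0.3]
opening: 87.0
```

Emit:
{"name": "play_rows", "arguments": {"rows": [[[0, 0, 0], -0.18], [[0, 0, 0], -0.36], [[0, 0, 0], -0.54], [[0, 0, 0], -0.72], [[0, 0, 0], -0.9]]}}

```text
time: 2.65
ee_pos: [640.0, -20.5, 222.3]
eef_rot: [[0.833, 0.554, -0.001], [0.554, -0.833, 0.0], [-0.001, -0.001, -1.0]]
ft_force: [0.7, 0.4, -0.4]
opening: 86.8
```

Run:
```python
from h import *
go(640,-20,39,220)
snap("wrist","w1")
m=manip.camera_model("wrist")
print(proj(m,[[640,-20,54]]))
```

```text
shift [ 0.3 -0.5  2.3] roll -0.094 alt 3.048 j6 -0.73 at [640.  -20.5 222.3] t 2.65
[[320.68168009 217.54886799]]
```

View pics/w1.png

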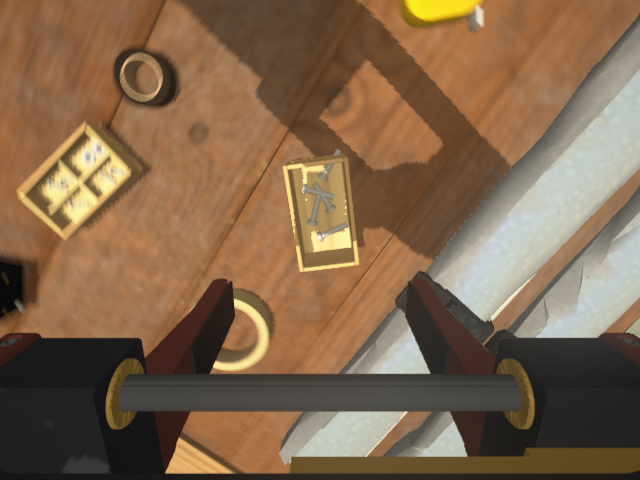

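The wrist view shows the deep tray's rim corners at about (284,163), (347,157), (358,264) and (300,271). Both jaws clear the masking tape and the rolls.

Run:
```python
from h import *
m=np.load("pics/w1.npy",allow_pickle=True).item()
x,y,a,e,L=fit(m,[(284,163),(347,157),(358,264),(300,271)],54,60,106); print(x,y,a,e,L)
go(x,y,a,30)
# shallow from here
print(fit(m,[(18,191),(89,122),(139,170),(66,238)],30,60,106))
```

```text
640.7525922764548 -17.97572771952632 40.59315678779308 1.3065499401132377 [ 57.37570703 104.64500236  58.13059327 106.76188726]
shift [  2.2  -1.6 192.2] roll -0.114 alt 3.027 j6 -0.73 at [640.  -20.5 222.2] t 2.7
(np.float64(422.47235205048696), np.float64(-128.36396880695796), np.float64(-17.569135295284582), np.float64(2.119064384192622), array([106.43164526,  60.32533089, 111.47010259,  61.88552038]))
```

Emit:
{"name": "play_rows", "arguments": {"rows": [[[2, -1.5, 50], -0.11], [[2, -1.5, 100], -0.11], [[2, -1.5, 140], -0.11], [[2, -1.5, 175], -0.11], [[2, -1.5, 195], -0.11]]}}

```text
time: 3.32
ee_pos: [639.7, -18.0, 25.3]
eef_rot: [[0.773, 0.635, -0.003], [0.635, -0.773, 0.001], [-0.002, -0.002, -1.0]]
ft_force: [0.3, -0.2, -0.7]
opening: 86.8
```

Emit:
{"name": "play_rows", "arguments": {"rows": [[[0, 0, 0], 0], [[0, 0, 0], 0], [[0, 0, 0], 0], [[0, 0, 0], 0], [[0, 0, 0], 0]], "hand": 50}}

```text
time: 3.95
ee_pos: [642.1, -18.4, 29.0]
eef_rot: [[0.771, 0.637, 0.002], [0.637, -0.771, -0.0], [0.001, 0.001, -1.0]]
ft_force: [-0.5, -0.1, 5.7]
opening: 59.8
```

Run:
```python
from h import *
s=manip.state(); print(s["opening"],s["ft_force"]); go(433,155,-39,150)
```

```text
59.755450878540394 [-0.53001669 -0.06301248  5.72389223]
shift [ -50.5 -266.7 -121.5] roll 1.371 alt -1.77 j6 -0.83 at [642.1 -18.4  29. ] t 3.95
```

Emit:
{"name": "play_rows", "arguments": {"rows": [[[0, 0, -15], 0], [[0, 0, -50], 0], [[0, 0, -95], 0], [[0, 0, -140], 0], [[0, 0, -190], 0]]}}

```text
time: 4.58
ee_pos: [640.2, -18.1, 219.2]
eef_rot: [[0.771, 0.637, -0.001], [0.637, -0.771, 0.0], [-0.001, -0.001, -1.0]]
ft_force: [0.5, 0.3, -1.7]
opening: 59.7
```

Emit:
{"name": "play_rows", "arguments": {"rows": [[[-13, -45, 0], 0], [[-25, -90, 0], 0], [[-38, -130, 0], 0], [[-50, -165, 0], 0], [[-50, -165, 0], 0]]}}

```text
time: 5.2
ee_pos: [494.1, 78.3, 218.0]
eef_rot: [[0.769, 0.639, -0.002], [0.639, -0.769, 0.0], [-0.001, -0.002, -1.0]]
ft_force: [0.6, -0.6, -1.9]
opening: 59.9
```

Run:
```python
from h import *
go(433,155,-39,150); print(manip.state()["ft_force"],manip.state()["opening"])
print(proj(manip.camera_model("wrist"),[[433,155,10]]))
snap("wrist","w2",(120,0,560,330),1.8)
```

```text
shift [  2.1 -98.   68.2] roll 1.374 alt -1.768 j6 -0.67 at [494.1  78.3 218. ] t 5.2
[ 0.5703006  -0.59083007 -1.88758768] 59.86776854996335
[[322.56420222 110.67768543]]
```

View pics/w2.png

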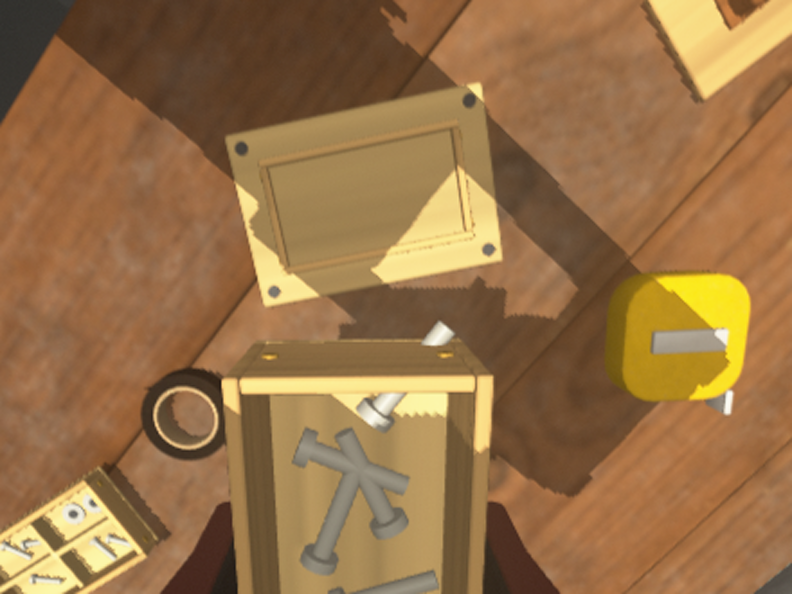

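The base corners in the crop are (227,136), (480,84), (502,259) and (265,306). The frame's outer corners are (260,165), (460,124), (474,234) and (285,272). The held tray's front rim runs from (223,378) to (492,377).

Run:
```python
from h import *
m=np.load("pics/w2.npy",allow_pickle=True).item()
A=lambda l:np.array(l)/1.8+[120,0]
print("base",fit(m,A([(227,136),(480,84),(502,259),(265,306)]),10,92,138))
print("frame",fit(m,A([(260,165),(460,124),(474,234),(285,272)]),18,60,106))
P=ray(m,A([(223,378),(492,377)]),218-27+54); s=manip.state()
print("rim in tool",((P-s["ee_pos"])@s["eef_rot"]).round(1))
print("lid corner",ray(m,A([(705,99)]),12))
go(433,155,-39,150)
```

```text
base (np.float64(434.4654124859306), np.float64(155.837547686154), np.float64(-39.511067125695256), np.float64(1.9630803736414408), array([134.37831911,  89.04895491, 135.61152318,  90.19636765]))
frame (np.float64(435.3197748962948), np.float64(155.8731204136669), np.float64(-39.371385359861), np.float64(2.4351129485504863), array([105.4461204 ,  54.9765252 , 104.43362892,  55.60631081]))
rim in tool [[-30.7 -54.8 -26.7]
 [ 26.9 -55.1 -26.7]]
lid corner [[536.86140038 304.57333298  12.        ]]
shift [   0.7 -100.1   68.3] roll 1.373 alt -1.769 j6 -0.68 at [496.4  77.5 218.3] t 5.25
```

Emit:
{"name": "play_rows", "arguments": {"rows": [[[1, -25, 0], 0.17], [[1, -50, 0], 0.34], [[2, -75, 0], 0.51], [[2.5, -100, 30], 0.68], [[2.5, -100, 60], 0.85]]}}

```text
time: 5.88
ee_pos: [436.3, 156.5, 157.7]
eef_rot: [[0.987, -0.163, 0.002], [-0.163, -0.987, 0.001], [0.002, -0.001, -1.0]]
ft_force: [-1.0, 0.4, -3.5]
opening: 59.9
```

Emit:
{"name": "play_rows", "arguments": {"rows": [[[0, 0, 25], 0.17], [[0, 0, 50], 0.34], [[0, 0, 50], 0.53], [[0, 0, 50], 0.53], [[0, 0, 50], 0.53]]}}

```text
time: 6.5
ee_pos: [436.9, 155.6, 108.1]
eef_rot: [[0.774, -0.633, 0.001], [-0.633, -0.774, 0.0], [0.001, -0.001, -1.0]]
ft_force: [-0.2, 0.1, -2.5]
opening: 60.1
```

Run:
```python
from h import *
go(434.5,155.8,-39.4,40); print(manip.state()["ft_force"],manip.state()["opening"])
```

```text
shift [-2.   1.4 68.1] roll 0.002 alt -3.14 j6 0.88 at [436.9 155.6 108.1] t 6.5
[-0.21733963  0.08632132 -2.50858407] 60.112645797342985
```

Emit:
{"name": "play_rows", "arguments": {"rows": [[[-2, 1, 20], 0], [[-2, 1, 40], 0], [[-2, 1, 52], 0], [[-2, 1, 60], 0], [[-2, 1, 64], 0]]}}

```text
time: 7.12
ee_pos: [433.8, 156.3, 43.6]
eef_rot: [[0.772, -0.635, 0.0], [-0.635, -0.772, 0.0], [0.0, -0.0, -1.0]]
ft_force: [-0.9, -0.3, -2.2]
opening: 59.7
```

Emit:
{"name": "play_rows", "arguments": {"rows": [[[0, 0, 1], 0], [[0, 0, 2], 0], [[0, 0, 3], 0], [[0, 0, 3], 0], [[0, 0, 3], 0]]}}

```text
time: 7.75
ee_pos: [433.9, 156.4, 41.9]
eef_rot: [[0.772, -0.636, 0.001], [-0.636, -0.772, 0.0], [0.001, -0.001, -1.0]]
ft_force: [-3.7, 0.0, 11.2]
opening: 59.6
```

Run:
```python
from h import *
go(434.5,155.8,-39.4,40); print(manip.state()["ft_force"],manip.state()["opening"])
```

```text
shift [0.8 0.  1.9] roll -0.001 alt 3.141 j6 0.88 at [433.9 156.4  41.9] t 7.75
[-3.74672722  0.03416042 11.16961216] 59.62308734377306
```

Contact came at TCP z≈42, which is 13 + 29 mm, so the tray is home. I'll release it, rise and look with the wrist and side cameras.

Emit:
{"name": "play_rows", "arguments": {"rows": [[[0, 0, 0], 0], [[0, 0, 0], 0], [[0, 0, 0], 0], [[0, 0, -20], 0], [[0, 0, -60], 0]], "hand": 87}}

```text
time: 8.38
ee_pos: [432.1, 155.9, 100.1]
eef_rot: [[0.772, -0.636, -0.004], [-0.636, -0.772, -0.001], [-0.003, 0.003, -1.0]]
ft_force: [0.0, -0.0, 0.4]
opening: 87.2
```

Emit:
{"name": "play_rows", "arguments": {"rows": [[[0, 0, -60], 0], [[0, 0, -120], 0], [[0, 0, -180], 0], [[0, 0, -200], 0], [[0, 0, -200], 0]]}}

```text
time: 9.0
ee_pos: [434.5, 156.4, 302.2]
eef_rot: [[0.772, -0.636, 0.004], [-0.636, -0.772, 0.001], [0.002, -0.003, -1.0]]
ft_force: [-0.2, 0.3, -0.1]
opening: 86.8
```

Run:
```python
from h import *
snap("wrist","w3",(100,20,540,350),1.8)
go(528,-389,-35,240)
```

```text
shift [419.6 360.7  60.5] roll -0.078 alt 3.063 j6 0.88 at [433.4 156.2 300.5] t 9.05
```

View pics/w3.png

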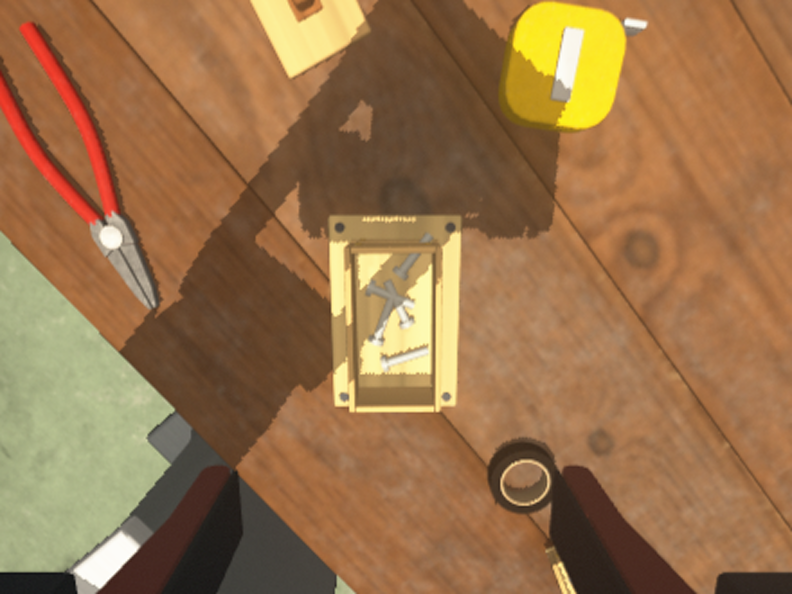

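The deep tray sits inside the base frame, with rim corners in the crop at (349,245), (440,245), (439,411) and (349,411). Next I go above the middle tray.

Emit:
{"name": "play_rows", "arguments": {"rows": [[[42, 36, 0], 0], [[84, 72, 0], 0], [[126, 108, 0], 0], [[168, 144, 0], 0], [[210, 180, 0], 0]]}}

```text
time: 9.68
ee_pos: [480.0, -117.6, 298.3]
eef_rot: [[0.772, -0.636, -0.004], [-0.636, -0.772, 0.002], [-0.004, 0.001, -1.0]]
ft_force: [1.3, 0.9, -0.2]
opening: 87.3
```

Emit:
{"name": "play_rows", "arguments": {"rows": [[[42, 36, 20], 0], [[84, 72, 40], 0], [[126, 108, 60], 0], [[168, 144, 60], 0], [[210, 180, 60], -0.08]]}}

```text
time: 10.3
ee_pos: [527.6, -389.4, 237.1]
eef_rot: [[0.821, -0.571, -0.004], [-0.571, -0.821, 0.004], [-0.005, -0.001, -1.0]]
ft_force: [1.3, 0.6, 0.1]
opening: 87.0
```

Emit:
{"name": "play_rows", "arguments": {"rows": [[[0, 0, 0], 0], [[0, 0, 0], 0]]}}

```text
time: 10.55
ee_pos: [527.6, -387.5, 238.2]
eef_rot: [[0.82, -0.573, -0.003], [-0.573, -0.82, 0.004], [-0.005, -0.001, -1.0]]
ft_force: [-1.2, -0.5, -1.0]
opening: 86.6
```

Run:
```python
from h import *
m=np.load("pics/w3.npy",allow_pickle=True).item()
A=lambda l:np.array(l)/1.8+[100,20]
print("deep seated",fit(m,A([(349,245),(440,245),(439,411),(349,411)]),67,60,106))
go(528,-389,-35,15)
snap("wrist","w4",(160,60,480,300),2.5)
```

```text
deep seated (np.float64(432.8391028737617), np.float64(155.97381401354608), np.float64(-39.59702462846093), np.float64(1.8264543000091036), array([ 54.97459671, 106.09906676,  58.82898739, 106.08390218]))
shift [  2.2   1.3 223.2] roll 0.001 alt -3.141 j6 -0.13 at [ 527.6 -387.5  238.2] t 10.55
```

View pics/w4.png

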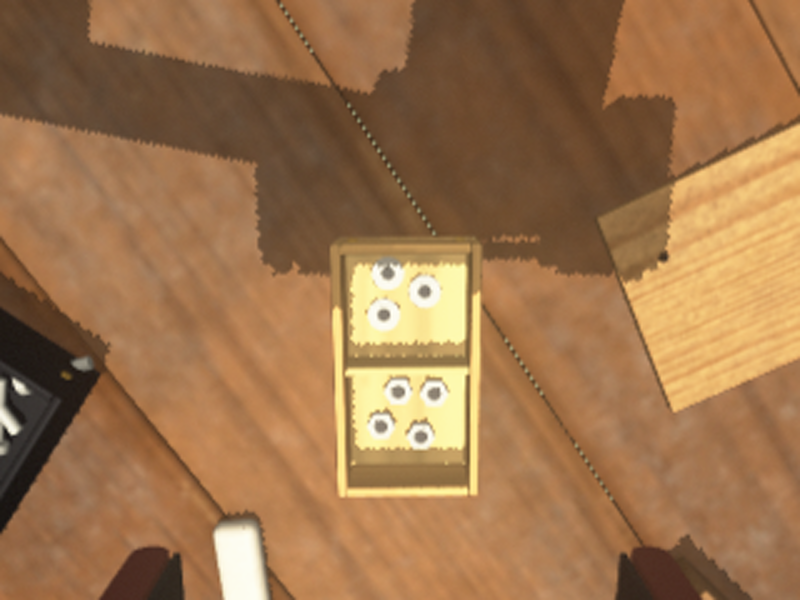

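The wrist view shows the middle tray with rim corners at about (332,245), (480,243), (477,495) and (339,497) in the crop. The blue level's plank on the right is clear of the jaws.

Run:
```python
from h import *
m=np.load("pics/w4.npy",allow_pickle=True).item()
A=lambda l:np.array(l)/2.5+[160,60]
for t in (240,251):
  x,y,a,e,L=fit(m,A([(332,t+1),(480,t),(477,495),(339,497)]),42,60,106); print(x,y,a,e,L.round(1))
  go(x,y,a,15)
```

```text
529.2964127805336 -387.6099046775127 -34.3031257119877 0.9293963358000251 [ 58.  106.7  59.1 107.3]
shift [ 2.300e+00 -1.000e-01  2.239e+02] roll -0.01 alt 3.131 j6 -0.13 at [ 527.9 -387.   238.9] t 10.6
528.088910212598 -389.3480689290199 -34.28753480277115 1.7637596499965376 [ 58.2 102.5  59.1 103.1]
shift [  2.3   2.  223.9] roll -0.011 alt 3.131 j6 -0.13 at [ 527.9 -387.   238.9] t 10.6
```

Emit:
{"name": "play_rows", "arguments": {"rows": [[[2, 0.5, 60], -0.01], [[2, 0.5, 120], -0.01], [[2, 0.5, 175], -0.01], [[2, 0.5, 208], -0.01], [[2, 0.5, 222], -0.01]]}}

```text
time: 11.22
ee_pos: [528.8, -387.4, 16.6]
eef_rot: [[0.827, -0.563, -0.003], [-0.563, -0.827, 0.003], [-0.004, -0.001, -1.0]]
ft_force: [-0.3, -0.4, 0.2]
opening: 87.1
```

Emit:
{"name": "play_rows", "arguments": {"rows": [[[0, 0, 0], 0], [[0, 0, 0], 0], [[0, 0, 0], 0], [[0, 0, 0], 0], [[0, 0, 0], 0]], "hand": 50}}

```text
time: 11.85
ee_pos: [530.9, -390.8, 20.3]
eef_rot: [[0.826, -0.564, 0.002], [-0.564, -0.826, -0.001], [0.002, 0.0, -1.0]]
ft_force: [-0.5, 1.4, 6.5]
opening: 59.8
```

Run:
```python
from h import *
s=manip.state(); print(s["opening"],s["ft_force"]); go(433.5,156,-39.5,240)
```

```text
59.75677637953911 [-0.52414204  1.42876161  6.48893009]
shift [-388.3 -396.7 -220.6] roll 0.09 alt -3.051 j6 -0.14 at [ 530.9 -390.8   20.3] t 11.85
```

Emit:
{"name": "play_rows", "arguments": {"rows": [[[0, 0, -15], 0], [[0, 0, -60], 0], [[0, 0, -120], 0], [[0, 0, -180], 0], [[0, 0, -230], 0]]}}

```text
time: 12.48
ee_pos: [530.3, -390.5, 252.4]
eef_rot: [[0.826, -0.564, 0.002], [-0.564, -0.826, -0.002], [0.003, 0.0, -1.0]]
ft_force: [0.8, -0.2, -1.3]
opening: 59.7
```

Emit:
{"name": "play_rows", "arguments": {"rows": [[[-43, -32, 0], 0], [[-86, -64, 0], 0], [[-129, -96, 0], 0], [[-172, -128, 0], 0], [[-215, -159, 0], 0]]}}

```text
time: 13.1
ee_pos: [441.4, -136.2, 249.6]
eef_rot: [[0.826, -0.564, 0.001], [-0.564, -0.826, -0.0], [0.001, -0.001, -1.0]]
ft_force: [0.8, 0.2, -1.1]
opening: 59.9
```

Emit:
{"name": "play_rows", "arguments": {"rows": [[[-43, -32, 0], 0.09], [[-86, -64, 0], 0.09], [[-129, -96, 0], 0.09], [[-172, -128, 0], 0.09], [[-172, -128, 0], 0.09]]}}

```text
time: 13.72
ee_pos: [370.4, 67.7, 249.3]
eef_rot: [[0.775, -0.632, 0.0], [-0.632, -0.775, 0.001], [-0.0, -0.001, -1.0]]
ft_force: [0.8, -0.9, -0.8]
opening: 60.0
```

Emit:
{"name": "play_rows", "arguments": {"rows": [[[0, 0, 0], 0], [[0, 0, 0], 0]]}}

```text
time: 13.98
ee_pos: [373.0, 64.0, 249.0]
eef_rot: [[0.771, -0.637, 0.001], [-0.637, -0.771, -0.0], [0.001, -0.0, -1.0]]
ft_force: [0.4, -0.0, -0.8]
opening: 59.6
```

Run:
```python
from h import *
s=manip.state(); print(s["opening"],s["ft_force"]); go(433.5,156,-39.5,84)
snap("wrist","w5",(120,0,560,330),1.8)
```

```text
59.61017623350357 [ 0.377203   -0.04920533 -0.77930457]
shift [ -12.1 -109.4  165. ] roll -0.001 alt 3.14 j6 0.68 at [373.  64. 249.] t 13.97
```

View pics/w5.png

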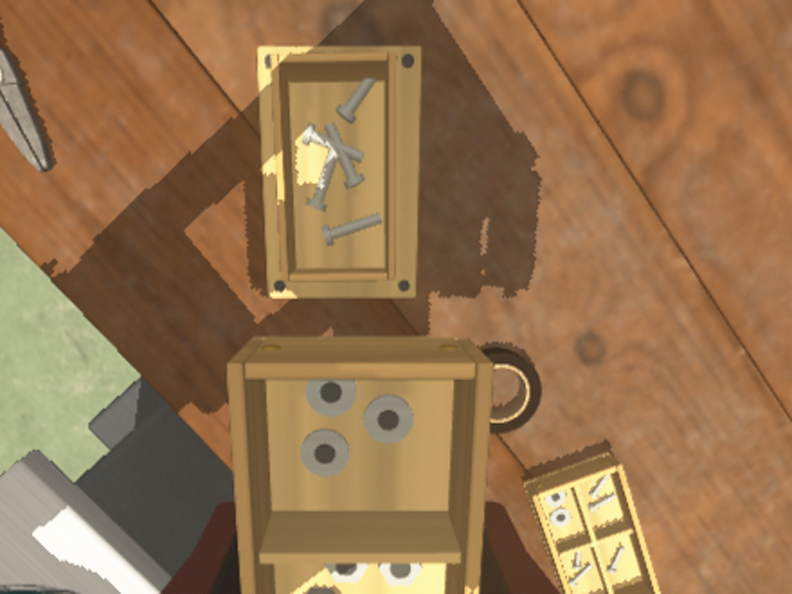

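The wrist view shows the seated deep tray's rim at about (271,56), (396,53), (395,278) and (284,281). The base corners are (258,46), (421,46), (415,297) and (268,297). The held tray's front rim runs from (228,363) to (491,362).

Run:
```python
from h import *
m=np.load("pics/w5.npy",allow_pickle=True).item()
A=lambda l:np.array(l)/1.8+[120,0]
print("base",fit(m,A([(258,46),(421,46),(415,297),(268,297)]),10,92,138))
print("deep",fit(m,A([(271,56),(396,53),(395,278),(284,281)]),67,60,106))
s=manip.state()
P=ray(m,A([(228,363),(491,362)]),249-20+42)
print("rim in tool",((P-s["ee_pos"])@s["eef_rot"]).round(1))
go(433.5,156,-39.5,84)
```

```text
base (np.float64(433.4667228152689), np.float64(155.51826186176416), np.float64(-39.54457887208174), np.float64(1.421972850792963), array([ 89.67218592, 136.02388154,  90.29113766, 136.01809723]))
deep (np.float64(432.56761200988893), np.float64(155.04740625255707), np.float64(-38.423719969131504), np.float64(1.2127502168607325), array([ 59.2174538 , 103.9747876 ,  58.03880139, 104.26654262]))
rim in tool [[-29.8 -54.3 -22.1]
 [ 28.3 -54.6 -22.1]]
shift [ -12.1 -109.5  164.9] roll -0.002 alt 3.14 j6 0.68 at [373.   63.9 248.9] t 14.03
```

Emit:
{"name": "play_rows", "arguments": {"rows": [[[-6, -50, 0], 0], [[-12, -108.5, 30], 0], [[-12, -108.5, 80], 0], [[-12, -108.5, 120], 0], [[-12, -108.5, 140], 0]]}}

```text
time: 14.65
ee_pos: [431.3, 155.2, 106.3]
eef_rot: [[0.771, -0.637, -0.004], [-0.637, -0.771, -0.001], [-0.002, 0.003, -1.0]]
ft_force: [0.8, -0.7, -0.4]
opening: 60.0
```

Emit:
{"name": "play_rows", "arguments": {"rows": [[[0, 0, 0], 0], [[0, 0, 0], 0]]}}

```text
time: 14.9
ee_pos: [433.2, 155.9, 109.3]
eef_rot: [[0.771, -0.637, 0.001], [-0.637, -0.771, 0.0], [0.001, -0.001, -1.0]]
ft_force: [0.8, -0.2, -0.6]
opening: 60.0
```

Run:
```python
from h import *
s=manip.state(); print(s["opening"],s["ft_force"]); go(433.2,155.3,-39.3,82)
```

```text
60.01831162925015 [ 0.82697058 -0.22287123 -0.59508937]
shift [ 0.4  0.5 27.3] roll -0.004 alt 3.137 j6 0.89 at [433.2 155.9 109.3] t 14.9
```

Emit:
{"name": "play_rows", "arguments": {"rows": [[[0, 0.5, 8], 0], [[0, 0.5, 15], 0], [[0, 0.5, 20], 0], [[0, 0.5, 23], 0], [[0, 0.5, 25], 0]]}}

```text
time: 15.52
ee_pos: [431.7, 156.0, 83.5]
eef_rot: [[0.772, -0.636, -0.0], [-0.636, -0.772, 0.0], [-0.0, 0.0, -1.0]]
ft_force: [0.0, 0.3, -0.7]
opening: 59.5
```

Emit:
{"name": "play_rows", "arguments": {"rows": [[[0, 0, 1], 0], [[0, 0, 2], 0], [[0, 0, 3], 0], [[0, 0, 3], 0]]}}

```text
time: 16.02
ee_pos: [431.8, 156.0, 82.2]
eef_rot: [[0.772, -0.636, 0.001], [-0.636, -0.772, 0.0], [0.0, -0.001, -1.0]]
ft_force: [-5.5, -0.5, 19.2]
opening: 60.0
```

Contact came at z=82, as predicted for fully home. I'll release and go above the shallow tray.

Emit:
{"name": "play_rows", "arguments": {"rows": [[[0, 0, 0], 0], [[0, 0, 0], 0], [[0, 0, 0], 0], [[0, 0, -20], 0], [[0, 0, -60], 0]], "hand": 87}}

```text
time: 16.65
ee_pos: [430.2, 155.6, 139.9]
eef_rot: [[0.772, -0.636, -0.004], [-0.636, -0.772, -0.001], [-0.003, 0.003, -1.0]]
ft_force: [1.0, 0.8, 0.4]
opening: 87.1
```

Emit:
{"name": "play_rows", "arguments": {"rows": [[[0, 0, -60], 0], [[0, 0, -120], 0], [[0, 0, -160], 0], [[0, 0, -160], 0], [[0, 0, -160], 0]]}}

```text
time: 17.27
ee_pos: [431.1, 155.8, 299.6]
eef_rot: [[0.772, -0.636, -0.002], [-0.636, -0.772, -0.0], [-0.001, 0.001, -1.0]]
ft_force: [0.1, 0.1, 0.1]
opening: 87.3
```

Run:
```python
from h import *
snap("wrist","w6",(100,20,540,350),1.8)
go(421,-129,-18,230)
```

```text
shift [173.7 225.7  69.2] roll -0.375 alt 2.767 j6 0.88 at [430.6 155.7 299.1] t 17.32
```

View pics/w6.png

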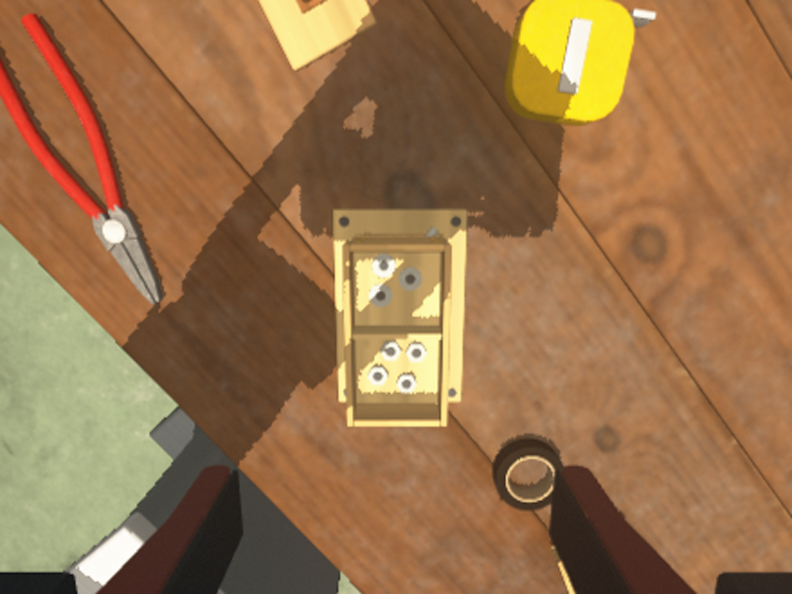

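The middle tray is nested and level in the deep tray, with rim corners at about (348,246), (448,245), (447,426) and (348,426).

Emit:
{"name": "play_rows", "arguments": {"rows": [[[35, 45, 0], -0.07], [[70, 90, 0], -0.14], [[105, 135, 20], -0.22], [[140, 180, 40], -0.3], [[174, 226, 70], -0.375]]}}

```text
time: 17.95
ee_pos: [421.7, -128.8, 229.8]
eef_rot: [[0.952, -0.307, -0.001], [-0.307, -0.952, 0.001], [-0.001, -0.0, -1.0]]
ft_force: [0.6, -0.1, -0.2]
opening: 87.2
```

Emit:
{"name": "play_rows", "arguments": {"rows": [[[0, 0, 0], 0], [[0, 0, 0], 0], [[0, 0, 0], 0]]}}

```text
time: 18.32
ee_pos: [422.6, -126.0, 231.7]
eef_rot: [[0.952, -0.308, -0.0], [-0.308, -0.952, 0.001], [-0.0, -0.0, -1.0]]
ft_force: [0.1, -0.5, 0.1]
opening: 87.3
```

Run:
```python
from h import *
m=np.load("pics/w6.npy",allow_pickle=True).item()
A=lambda l:np.array(l)/1.8+[100,20]
print("middle seated",fit(m,A([(348,246),(448,245),(447,426),(348,426)]),104,60,106))
go(421,-129,-18,14)
snap("wrist","w7",(160,60,480,300),2.5)
```

```text
middle seated (np.float64(432.09830126880865), np.float64(156.6433323851766), np.float64(-39.4401698324221), np.float64(2.145712585230074), array([ 54.37062666, 105.01313975,  58.73291672, 104.51727993]))
shift [ -0.5   3.5 217.7] roll 0.001 alt -3.14 j6 -0.13 at [ 422.6 -126.   231.7] t 18.32
```

View pics/w7.png

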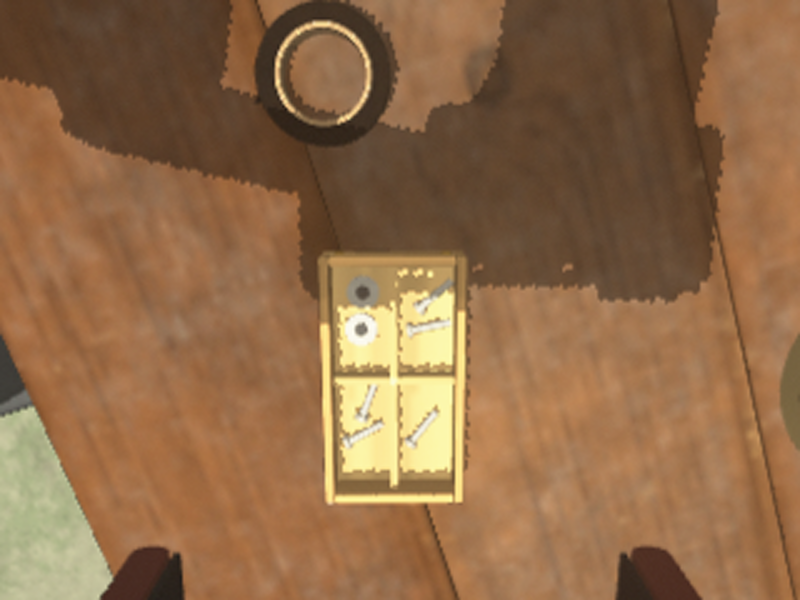

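The wrist view shows the shallow tray's rim at about (319,257), (466,254), (463,502) and (327,502). Nothing lies in the jaws' path.

Run:
```python
from h import *
m=np.load("pics/w7.npy",allow_pickle=True).item()
A=lambda l:np.array(l)/2.5+[160,60]
x,y,a,e,L=fit(m,A([(319,257),(466,254),(463,502),(327,502)]),30,60,106); print(x,y,a,e,L.round(1))
go(x,y,a,12)
```

```text
418.1128658637906 -129.33914266011675 -17.380182057536402 0.6040579177920814 [ 58.8 106.2  59.3 105. ]
shift [ -3.5   4.7 220. ] roll -0.009 alt 3.133 j6 -0.13 at [ 422.8 -126.   232. ] t 18.38
```

Emit:
{"name": "play_rows", "arguments": {"rows": [[[-3.5, 4.5, 60], -0.01], [[-3.5, 4.5, 120], -0.01], [[-3.5, 4.5, 175], -0.01], [[-3.5, 4.5, 208], -0.01], [[-3.5, 4.5, 221], -0.01]]}}

```text
time: 19.0
ee_pos: [417.4, -129.1, 9.5]
eef_rot: [[0.955, -0.298, -0.002], [-0.298, -0.955, 0.001], [-0.002, -0.001, -1.0]]
ft_force: [-0.7, -1.5, -0.1]
opening: 86.9
```

Emit:
{"name": "play_rows", "arguments": {"rows": [[[0, 0, 0], 0], [[0, 0, 0], 0], [[0, 0, 0], 0], [[0, 0, 0], 0], [[0, 0, 0], 0]], "hand": 50}}

```text
time: 19.62
ee_pos: [418.7, -130.8, 11.8]
eef_rot: [[0.954, -0.299, 0.002], [-0.299, -0.954, -0.001], [0.002, 0.0, -1.0]]
ft_force: [-0.4, 1.5, 7.9]
opening: 59.7
```

Emit:
{"name": "play_rows", "arguments": {"rows": [[[0, 0, -15], 0], [[0, 0, -70], 0], [[0, 0, -130], 0], [[0, 0, -190], 0], [[0, 0, -230], 0]]}}

```text
time: 20.25
ee_pos: [418.2, -130.8, 244.1]
eef_rot: [[0.954, -0.299, 0.004], [-0.299, -0.954, -0.002], [0.004, 0.001, -1.0]]
ft_force: [-0.1, 0.4, -0.9]
opening: 60.2
```

Run:
```python
from h import *
s=manip.state(); print(s["opening"],s["ft_force"]); go(432.5,156,-39.4,240)
```

```text
60.23081858382735 [-0.06719433  0.43547053 -0.94428054]
shift [ -72.3 -277.9    3.7] roll 0.384 alt -2.758 j6 -0.16 at [ 418.2 -130.8  244.1] t 20.25
```

Emit:
{"name": "play_rows", "arguments": {"rows": [[[-13, -50, 0], 0.08], [[-26, -100, 0], 0.16], [[-39, -150, 0], 0.24], [[-52, -200, 0], 0.32], [[-65, -250, 0], 0.384]]}}

```text
time: 20.88
ee_pos: [430.2, 129.1, 241.2]
eef_rot: [[0.771, -0.637, 0.001], [-0.637, -0.771, 0.0], [0.001, -0.001, -1.0]]
ft_force: [1.3, -0.1, -0.8]
opening: 59.6
```

Run:
```python
from h import *
s=manip.state(); print(s["opening"],s["ft_force"]); go(432,156.2,-39.4,135)
```

```text
59.55700990677593 [ 1.26723569 -0.09690984 -0.75883483]
shift [-15.9 -22.  106.3] roll -0.003 alt 3.139 j6 0.83 at [430.2 129.1 241.2] t 20.88
```

Emit:
{"name": "play_rows", "arguments": {"rows": [[[-16, -22, 40], 0], [[-16, -22, 80], 0], [[-16, -22, 105], 0], [[-16, -22, 105], 0], [[-16, -22, 105], 0]]}}

```text
time: 21.5
ee_pos: [432.9, 154.7, 136.7]
eef_rot: [[0.772, -0.635, 0.001], [-0.635, -0.772, 0.0], [0.001, -0.001, -1.0]]
ft_force: [0.0, 0.2, -0.7]
opening: 59.6
```

Run:
```python
from h import *
s=manip.state(); print(s["opening"],s["ft_force"]); go(432,156.2,-39.4,111)
snap("side","s1",(290,230,400,310),6)
```

```text
59.60022495797867 [ 0.04850328  0.15314593 -0.6571806 ]
shift [-1.6 -0.6 25.7] roll -0.001 alt 3.141 j6 0.88 at [432.9 154.7 136.7] t 21.5
```

View pics/s1.png

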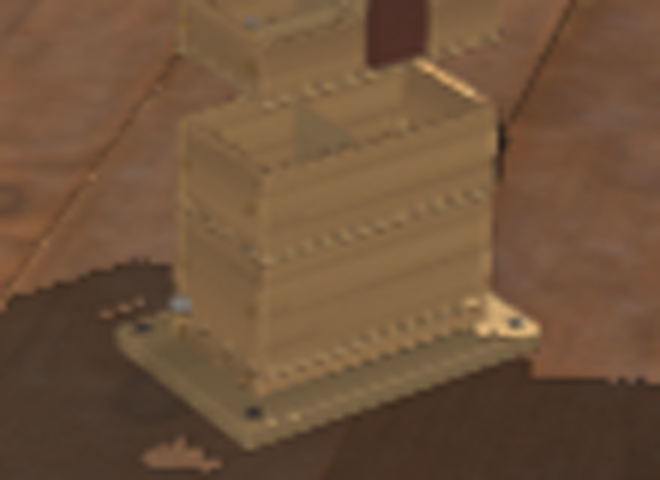

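The side view shows the two trays flush on the base and the held shallow tray lined up above them. I lower it.

Emit:
{"name": "play_rows", "arguments": {"rows": [[[-1, -0.5, 8], 0], [[-1, -0.5, 14], 0], [[-1, -0.5, 19], 0], [[-1, -0.5, 22], 0], [[-1, -0.5, 24], 0]]}}

```text
time: 22.18
ee_pos: [431.7, 155.7, 111.4]
eef_rot: [[0.772, -0.635, -0.0], [-0.635, -0.772, 0.0], [-0.0, 0.0, -1.0]]
ft_force: [-0.2, 0.1, -1.3]
opening: 60.0
```

Emit:
{"name": "play_rows", "arguments": {"rows": [[[0, 0, 1], 0], [[0, 0, 2], 0], [[0, 0, 3], 0], [[0, 0, 3], 0]]}}

```text
time: 22.68
ee_pos: [431.8, 155.7, 110.7]
eef_rot: [[0.773, -0.635, 0.001], [-0.635, -0.773, 0.0], [0.001, -0.0, -1.0]]
ft_force: [-7.5, -1.1, 26.1]
opening: 59.8
```

It is seated, with contact at 111 as expected. I'll release and go above the lid.

Emit:
{"name": "play_rows", "arguments": {"rows": [[[0, 0, 0], 0], [[0, 0, 0], 0], [[0, 0, 0], 0], [[0, 0, -20], 0], [[0, 0, -60], 0]], "hand": 87}}

```text
time: 23.3
ee_pos: [430.2, 155.4, 167.8]
eef_rot: [[0.772, -0.635, -0.004], [-0.635, -0.772, -0.001], [-0.003, 0.003, -1.0]]
ft_force: [0.8, 0.3, 0.0]
opening: 86.9
```

Emit:
{"name": "play_rows", "arguments": {"rows": [[[0, 0, -60], 0], [[0, 0, -120], 0], [[0, 0, -130], 0], [[0, 0, -130], 0], [[0, 0, -130], 0]]}}

```text
time: 23.92
ee_pos: [430.4, 155.4, 296.7]
eef_rot: [[0.773, -0.635, -0.004], [-0.635, -0.773, -0.001], [-0.002, 0.003, -1.0]]
ft_force: [0.2, 0.3, 0.1]
opening: 87.0
```

Run:
```python
from h import *
snap("wrist","w8",(100,20,540,350),1.8)
go(518.7,361,-13.2,220)
```

```text
shift [ -62.1 -215.1   76.1] roll -0.458 alt 2.684 j6 0.88 at [430.4 155.4 296.6] t 23.98
```

View pics/w8.png

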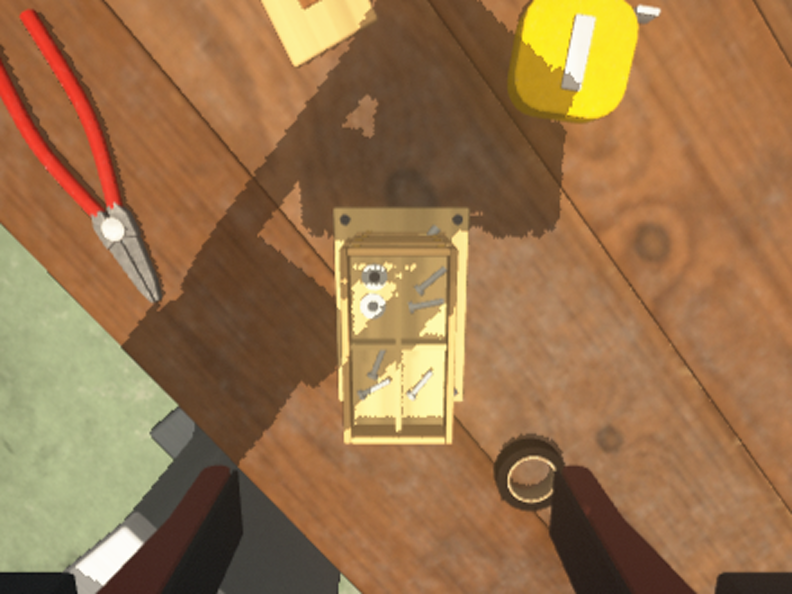

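The shallow tray is nested level, with rim at (345,250), (453,249), (452,443) and (346,443). The lid comes next.

Emit:
{"name": "play_rows", "arguments": {"rows": [[[-12, -43, 0], -0.09], [[-25, -86, 0], -0.18], [[-37, -129, 25], -0.27], [[-50, -172, 50], -0.36], [[-62, -215, 75], -0.458]]}}

```text
time: 24.6
ee_pos: [519.9, 362.1, 220.7]
eef_rot: [[0.974, -0.225, -0.003], [-0.225, -0.974, -0.002], [-0.002, 0.002, -1.0]]
ft_force: [0.7, -0.7, 0.3]
opening: 87.1
```

Emit:
{"name": "play_rows", "arguments": {"rows": [[[0, 0, 0], 0], [[0, 0, 0], 0], [[0, 0, 0], 0]], "hand": 50}}

```text
time: 24.98
ee_pos: [520.2, 360.1, 224.2]
eef_rot: [[0.973, -0.229, 0.0], [-0.229, -0.973, -0.0], [0.0, -0.0, -1.0]]
ft_force: [0.4, 0.4, 0.2]
opening: 60.3
```

Run:
```python
from h import *
m=np.load("pics/w8.npy",allow_pickle=True).item()
A=lambda l:np.array(l)/1.8+[100,20]
print("shallow seated",fit(m,A([(345,250),(453,249),(452,443),(346,443)]),129,60,106))
go(518.7,361,-13.2,15)
snap("wrist","w9",(160,60,480,300),2.5)
```

```text
shallow seated (np.float64(431.8849529543221), np.float64(156.17014720728997), np.float64(-39.2380728248738), np.float64(2.234989177144382), array([ 54.20095951, 104.85876141,  58.472231  , 104.41765116]))
shift [ -1.7  -0.5 209.2] roll -0.001 alt 3.141 j6 0.73 at [520.2 360.1 224.2] t 24.98
```

View pics/w9.png

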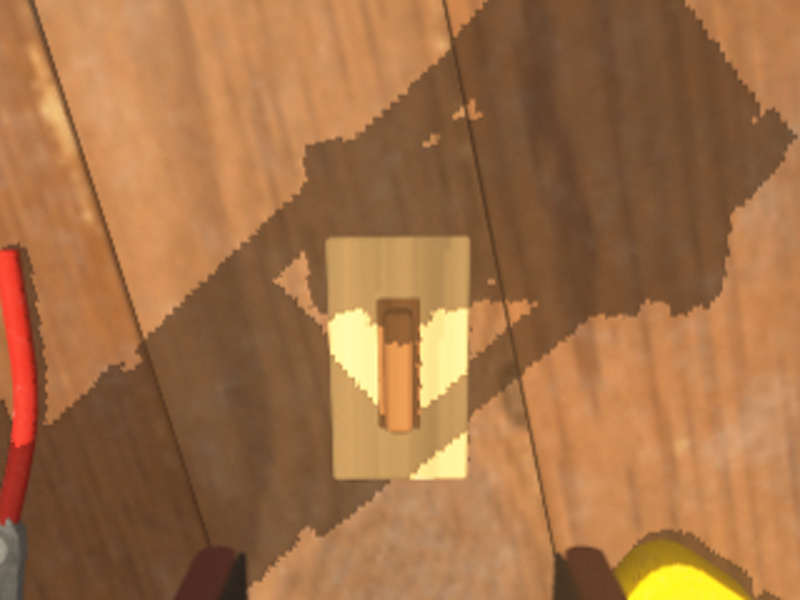

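The lid plate corners are (326,238), (470,236), (468,479) and (334,480), with the block centred at (399,365).

Run:
```python
from h import *
m=np.load("pics/w9.npy",allow_pickle=True).item()
A=lambda l:np.array(l)/2.5+[160,60]
x,y,a,e,L=fit(m,A([(326,238),(470,236),(468,479),(334,480)]),12,60,106); print(x,y,a,e,L.round(1))
go(x,y,a,15)
```

```text
519.900842143337 362.16666133085107 -12.532059901170314 0.5151287120892474 [ 58.9 105.5  59.6 105.2]
shift [ -1.   -1.7 209.5] roll -0.013 alt 3.129 j6 0.73 at [520.3 360.3 224.5] t 25.02
```

Emit:
{"name": "play_rows", "arguments": {"rows": [[[-1, -1.5, 60], -0.013], [[-1, -1.5, 120], -0.013], [[-1, -1.5, 170], -0.013], [[-1, -1.5, 198], -0.013], [[-1, -1.5, 208], -0.013]]}}

```text
time: 25.65
ee_pos: [519.0, 361.7, 14.8]
eef_rot: [[0.976, -0.216, -0.002], [-0.216, -0.976, -0.001], [-0.002, 0.001, -1.0]]
ft_force: [-0.2, -0.0, 0.1]
opening: 50.0
```

Emit:
{"name": "play_rows", "arguments": {"rows": [[[0, 0, 0], 0], [[0, 0, 0], 0], [[0, 0, 0], 0], [[0, 0, 0], 0], [[0, 0, 0], 0]], "hand": 5}}

```text
time: 26.28
ee_pos: [520.2, 363.2, 16.5]
eef_rot: [[0.977, -0.215, 0.001], [-0.215, -0.977, 0.001], [0.001, -0.001, -1.0]]
ft_force: [-0.7, -1.5, 5.7]
opening: 11.7
```

Emit:
{"name": "play_rows", "arguments": {"rows": [[[0, 0, 0], 0], [[0, 0, 0], 0], [[0, 0, 0], 0]]}}

```text
time: 26.65
ee_pos: [520.2, 363.2, 16.5]
eef_rot: [[0.977, -0.215, 0.001], [-0.215, -0.977, 0.001], [0.001, -0.001, -1.0]]
ft_force: [-0.3, 0.0, 5.4]
opening: 11.6
```

Gripped, with an opening of 11.6 mm and an offset of 16.5 mm, so the expected seating TCP height is 124 + 16.5 ≈ 140.

Emit:
{"name": "play_rows", "arguments": {"rows": [[[0, 0, -15], 0], [[0, 0, -70], 0], [[0, 0, -130], 0], [[0, 0, -190], 0], [[0, 0, -230], 0]]}}

```text
time: 27.28
ee_pos: [520.3, 363.3, 249.8]
eef_rot: [[0.977, -0.215, 0.003], [-0.215, -0.977, 0.002], [0.003, -0.003, -1.0]]
ft_force: [0.1, 0.5, -0.8]
opening: 12.1
```

Run:
```python
from h import *
s=manip.state(); print(s["opening"],s["ft_force"]); go(432,156,-39.3,246)
```

```text
12.070314303508527 [ 0.12985287  0.5353084  -0.76398016]
shift [-41.6 221.4   3.1] roll 0.469 alt -2.673 j6 0.72 at [520.3 363.3 249.8] t 27.27
```

Emit:
{"name": "play_rows", "arguments": {"rows": [[[-8, 44, 0], 0.1], [[-16, 88, 0], 0.2], [[-25, 132, 0], 0.3], [[-33, 176, 0], 0.4], [[-41.5, 221, 0], 0.469]]}}

```text
time: 27.9
ee_pos: [430.7, 154.8, 246.3]
eef_rot: [[0.772, -0.635, 0.001], [-0.635, -0.772, 0.0], [0.0, -0.0, -1.0]]
ft_force: [0.5, -0.4, -0.6]
opening: 11.6
```

Emit:
{"name": "play_rows", "arguments": {"rows": [[[0, 0, 40], 0], [[0, 0, 75], 0], [[0, 0, 80], 0], [[0, 0, 80], 0], [[0, 0, 80], 0]]}}

```text
time: 28.52
ee_pos: [432.8, 156.4, 167.0]
eef_rot: [[0.774, -0.633, 0.002], [-0.633, -0.774, 0.001], [0.002, -0.002, -1.0]]
ft_force: [-0.2, -0.5, -0.7]
opening: 11.9
```

Run:
```python
from h import *
s=manip.state(); print(s["opening"],s["ft_force"]); go(432,156,-39.3,140.5)
snap("side","s2",(290,200,400,310),5)
```

```text
11.90360935229955 [-0.15166855 -0.45134282 -0.69269153]
shift [-0.4  0.8 26.5] roll 0.0 alt -3.141 j6 0.88 at [432.8 156.4 167. ] t 28.52
```

View pics/s2.png

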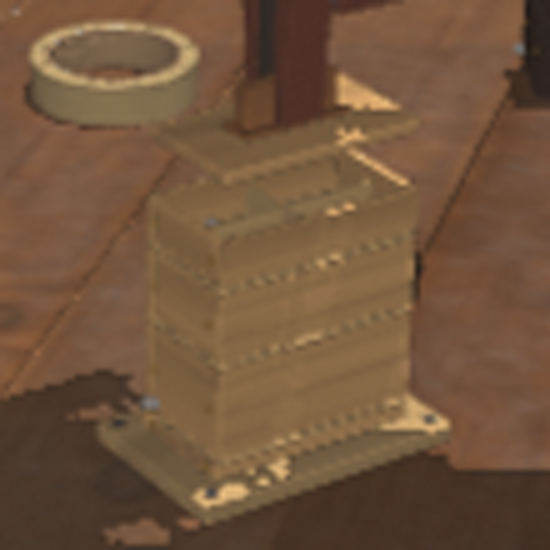

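The side view shows the stack of three flush and the lid above it. I check the lid's offset against the projection, with lid corners in the crop at about (152,122), (230,182) and (420,122), and tray rim corners at (152,200), (218,235) and (415,185).

Run:
```python
from h import *
m=manip.camera_model("side")
def corners(x,y,yaw,z):
    a=np.radians(yaw);R=np.array([[np.cos(a),-np.sin(a)],[np.sin(a),np.cos(a)]])
    return np.c_[np.array([[-30,-53],[30,-53],[30,53],[-30,53]])@R.T+[x,y],np.full(4,z)]
for n,z in (("tray",129),("lid bottom",155.5),("lid top",162.5)):
    print(n,((proj(m,corners(432.4,156.2,-39.3,z))-[290,200])*5).round(0).tolist())
```

```text
tray [[416.0, 180.0], [337.0, 133.0], [144.0, 187.0], [221.0, 238.0]]
lid bottom [[419.0, 126.0], [338.0, 81.0], [144.0, 133.0], [222.0, 182.0]]
lid top [[419.0, 112.0], [339.0, 66.0], [144.0, 118.0], [222.0, 167.0]]
```

The lid agrees with the tray within about 2 mm, against 6 mm of play. I lower it.

Emit:
{"name": "play_rows", "arguments": {"rows": [[[0, 0.5, 8], 0], [[0, 0.5, 15], 0], [[0, 0.5, 20], 0], [[0, 0.5, 23], 0], [[0, 0.5, 25], 0]]}}

```text
time: 29.2
ee_pos: [431.2, 155.6, 140.4]
eef_rot: [[0.774, -0.633, -0.0], [-0.633, -0.774, 0.0], [-0.0, 0.0, -1.0]]
ft_force: [-0.7, -0.4, 5.2]
opening: 12.0
```

Emit:
{"name": "play_rows", "arguments": {"rows": [[[0, 0, 1], 0], [[0, 0, 2], 0], [[0, 0, 3], 0], [[0, 0, 3], 0]]}}

```text
time: 29.7
ee_pos: [431.4, 155.6, 140.3]
eef_rot: [[0.774, -0.633, 0.001], [-0.633, -0.774, 0.0], [0.001, -0.001, -1.0]]
ft_force: [-8.0, -2.7, 30.5]
opening: 11.8
```

Contact came at 140.3 as predicted. I ease off, release, rise and check.

Emit:
{"name": "play_rows", "arguments": {"rows": [[[0, 0, -3], 0], [[0, 0, -3], 0]]}}

```text
time: 29.95
ee_pos: [431.6, 155.7, 140.9]
eef_rot: [[0.774, -0.633, 0.001], [-0.633, -0.774, 0.0], [0.0, -0.001, -1.0]]
ft_force: [0.1, -0.3, -0.6]
opening: 11.6
```

Emit:
{"name": "play_rows", "arguments": {"rows": [[[0, 0, 0], 0], [[0, 0, 0], 0], [[0, 0, 0], 0], [[0, 0, -15], 0], [[0, 0, -50], 0]], "hand": 45}}

```text
time: 30.58
ee_pos: [429.8, 155.3, 189.8]
eef_rot: [[0.774, -0.633, -0.004], [-0.634, -0.774, -0.001], [-0.003, 0.003, -1.0]]
ft_force: [1.4, -0.8, 0.6]
opening: 45.1
```

Emit:
{"name": "play_rows", "arguments": {"rows": [[[0, 0, -50], 0], [[0, 0, -110], 0], [[0, 0, -110], 0], [[0, 0, -110], 0]]}}

```text
time: 31.08
ee_pos: [430.9, 155.5, 300.2]
eef_rot: [[0.774, -0.633, -0.0], [-0.633, -0.774, 0.0], [-0.0, 0.0, -1.0]]
ft_force: [0.2, -0.2, -0.7]
opening: 45.2
```

Run:
```python
from h import *
a=manip.get_image("side")[200:310,290:400,::-1]; b=manip.get_image("wrist")[20:350,100:540,::-1]
a=cv2.resize(a,(380,380),interpolation=cv2.INTER_CUBIC); b=cv2.resize(b,(410,308)); b=cv2.copyMakeBorder(b,0,72,0,0,cv2.BORDER_CONSTANT)
cv2.imwrite("pics/f.png",np.hstack([a,b])); s=manip.state(); print(s["time"],s["ee_pos"],s["opening"],s["ft_force"])
```

```text
31.175 [430.13137559 155.32051375 299.02461912] 45.02240330115277 [-0.75535831 -0.26741577 -0.35604033]
```

View pics/f.png

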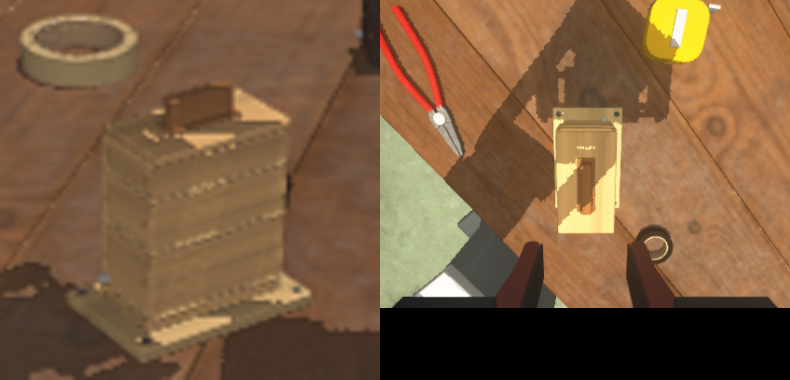

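The whole stack stands flush and level with the lid home. The tape measure and both rolls are still in place, and the gripper is well clear, so I hand it in.

```bash
python3 -c "
from rig import manip
print(manip.sign_off())"
```

```text
the job is handed in; nothing more can be done
None
```

The organiser is assembled on its base in the order asked (deep tray, two-compartment tray, four-compartment tray, lid), and I handed the job in at about 31 s of robot time.

- **Seating:** each piece met contact at the height expected for fully home, within about 1 mm. The tool heights were 42, 82, 111 and 140 mm, and the highest force I read was about 31 N, when pressing the lid home.
- **Final pictures:** the side and wrist views show the stack flush and level, with the gripper about 120 mm above the lid. The two rolls of tape and the tape measure look to be where they lay; I never went near them or the black look-alike.
- **Small disagreements:** a camera check of the lid just before lowering was off by about 2 mm (up to 5 mm at one corner), within the 6 mm play. Fits from different pictures also varied by 1–3 mm. No check failed.

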